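# Flush-pin gauge: hold the display-stand ferrule against the spring

## Task

Of the three aluminium ferrules standing on the desk, take the one whose bore is wide enough for the chrome gauge's upright pin, slide it onto the pin and push it down against the sprung seat until its top rim is flush with the top of the pin. The seat springs back, so keep the ferrule held flush with the gripper: the job finishes while you are still holding it there, without letting go. Leave the other ferrules and everything else on the desk where they are.

Things in the scene. Friction and masses are not known exactly. Their poses are not given: they have to be found in the camera images.
- ferrule_wide_center (a point): Centre (half-way up, on the axis) of the ferrule to use: a plain aluminium tube standing upright, outer diameter 32 mm, height 44 mm, through bore 19 mm, 50 to 90 g. z axis = its axis; both ends are alike. All three ferrules share outer size and material and differ only in bore.
- pin_top (a point): Centre of the flat top of the fixed chrome gauge's upright pin, 83 mm above the desk. z axis up along the pin. The pin is 16 mm in diameter, its last 6 mm tapering to 10 mm. It stands on the middle of a drum (52 mm diameter, top 26 mm above the desk) on a 100 x 84 x 16 mm plinth fixed to the desk. Round the pin a sprung seat, a dark steel disc 38 mm in diameter, stands proud of the drum; when up, its top lies 35 mm below the pin top.
- seat (a joint): How far the sprung seat is pushed down (m): 0 = fully up (top 48 mm above the desk), 0.016 = bottomed. It moves straight down, starts to yield at about 2 N, stiffness 0.5 N/mm, and springs back when let go. A 44 mm ferrule resting on the raised seat stands 9 mm proud of the pin; it is flush with the pin at 0.009, where the push is about 6 to 7 N. 
- ferrule_mid_center (a point): Centre (half-way up) of another aluminium ferrule, upright, outer diameter 32 mm, height 44 mm, but bore only 13 mm: does not go over the pin. Leave alone.
- ferrule_narrow_center (a point): Centre (half-way up) of another aluminium ferrule, upright, outer diameter 32 mm, height 44 mm, but bore only 8 mm: does not go over the pin. Leave alone.
- ducat_center (a point): Bystander: gold ducat in a round clear capsule 48 mm in diameter, 8 mm high, lying flat; point at its centre.
- loupe_center (a point): Bystander: black plastic loupe lying flat, round head 40 mm in diameter, 22 mm high, with a handle reaching 72 mm from the head's centre along its -x axis; point at the head's centre, 11 mm up.
- slide_gauge_center (a point): Bystander: flat chrome coin slide gauge, 150 mm long along its x, 10 mm high; point at the middle of its bar, 3 mm up.
Mind the look-alikes: they are no part of the job. Of the things shaped like the part that bears pin_top, the bare steel one is meant.

How it is judged:
On the way:
1. the wide-bored ferrule is over the pin (horizontal distance between ferrule_wide_center and pin_top below 0.004 m and z of ferrule_wide_center in the frame of pin_top below 0.012 m and angle between ferrule_wide_center's own z axis and vertical below 0.2 rad), for 0.1 s.
At the end, for the whole second after the job is handed in: The wide-bored ferrule is upright on the pin, its top flush with the pin's within 3 mm, the seat pushed down 5 to 13 mm, the fingers still holding it (over 1 N) through the last second; the other ferrules, ducat, loupe and slide gauge are within 20 mm of where they stood (horizontal distance between ferrule_wide_center and pin_top below 0.004 m and angle between ferrule_wide_center's own z axis and vertical below 0.15 rad and z of ferrule_wide_center in the frame of pin_top between -0.025 and -0.019 m and value of joint seat between 0.005 and 0.013 m and contact force between the fingers and ferrule_wide above 1 N and distance of each of ferrule_mid_center, ferrule_narrow_center, ducat_center, loupe_center, slide_gauge_center from where it was at the start of the episode below 0.02 m); the arm keeps its last pose, push and grip.
It fails at once if another ferrule or a bystander is shifted by more than 20 mm (distance of any of ferrule_mid_center, ferrule_narrow_center, ducat_center, loupe_center, slide_gauge_center from where it was at the start of the episode above 0.02 m).
It also fails if it takes over 40 s, if anything falls off the work surface, if the arm or the gripper's body presses on something with over 40 N, if the wrist force passes 120 N, or if a joint passes its speed limit or range.

## Robot

A 6-joint arm with a two-finger parallel gripper is mounted at the origin on the work surface. World frame = base frame: x ahead of the robot, y to its left, z up, the work surface at z = 0. Lengths are in m, angles in rad, forces in N, time in s.
With the tool pointing down it reaches from about 0.225 to 0.875 m from the base axis. Payload 3.4 kg.
Tool frame: the origin (TCP) lies between the finger pads; the fingertips stand 8 mm ahead of it and the grasp point (between the pads) lies 11 mm behind it; z points along the fingers, y is the line along which they close (so a half turn about z gives the same grasp; the last joint's range is limited). The gripper opens to 85 mm and grips with 20 to 120 N. Pads are 22 mm wide; open, the fingers measure 114 mm over their backs; the gripper's body (76 mm by 85 mm) begins 54 mm behind the grasp point. The pads swing forward as they close: fully open they stand 13 mm farther back than shut.
Start: joints at [1.151, 0.276, 1.505, -0, 1.361, -0.121], TCP at [0.169, 0.55, 0.239] pointing down, gripper open.
Joint ranges: [-2.89, 2.89], [-0.75, 2.08], [0.22, 2.7], [-1.18, 4.32], [0.11, 2.71], [-2.7, 2.7]. Speed limits (rad/s): [2.57, 2.57, 3.14, 3.14, 3.14, 3.14].

## Interface

Orientations are given as a unit quaternion [w, x, y, z].
In Python, from rig import manip, optics, finder gives the robot as it stands.
- The arm moves only by the tool servo_tool, never from a script. Its argument "increments" is a list of rows, each a list of 7 numbers: the shift along the tool's x, y, z in cm, then the turn, a rotation vector about the tool's x, y, z in degrees, then the closure, from -1 (fully open) to 1 (shut). In form: [[x, y, z, rx, ry, rz, gripper], ...]. A call has exactly 5 rows; each row shifts and turns the commanded pose from where the row before left it, along the tool's axes as they then stand; what a row does not reach is not made up. A row lasts 1/10 s, in which the tool goes at most 50 mm and 8.59 degrees, less where a joint would pass 70% of its speed; a pose out of reach is approached as far as the arm can. A call is refused whole if a number of a shift passes 5 or a number of a turn 8.59, either way. A call with a gripper value outside its range is refused whole. The fingers move at their own pace and stop on an object; "squeeze" is the grip in N (left out, the last holds). Time passes only in rows, so rows that do not move let the fingers close, or fill a call up. It gives the time, the measured TCP pose, the force, the opening and the grip force at its end, in the units of the state.
- manip.get_state(): the state, without advancing time (a new reading comes with each control period).
- optics.get_image(name): name is "scene" or "top"; returns the picture (384x512x3 uint8, red, green, blue); there is no depth.
- optics.get_calibration(name): a dict with "fov_y" (degrees; the focal length in pixels is half the picture's height over the tangent of half this angle, whatever the lens; pixels are square), "cx", "cy" (the principal point, pixels), "world_to_cam" (4x4, takes a point from world to camera coordinates). Camera axes: x right, y down, z forward; pixel columns grow to the right and rows downward; lengths in m; the calibration is good to about 2 mm. A picture is of the moment at which its call begins. get_calibration takes no time and is no camera call.
- manip.sign_off(): hands the job in; it is judged then, once.
Trained networks look in the newest picture that a camera, given by its name, has taken for a name from the list of things; names that differ only in an ending like _2 or _b are one class to them, and where a whole thing is asked for, a point or a joint stands for the part that bears it (a point fixed in the world has none). Each returns a list of dicts, best first, with "p" (0 to 1); they miss things now and then, are a little off and sometimes report something else, mostly with a low value. They report only what shows in the picture. A call takes as long as a camera call. They do not tell look-alikes from the thing itself.
- finder.silhouettes(label, camera): "region" (384x512 bool, what is visible of it) and "box" ([centre column, centre row, width, height] in pixels, round what is visible of it).
- finder.tip_of(label, camera): "at" ([column, row] in pixels: a listed point, or the origin of a listed thing).
The state is a dict: "clock": time; "qpos": joint angles; "qd": joint speeds; "effort": joint torques, N m; "position": TCP position; "ee_rot": TCP orientation; "contact_force": force on the tool from outside, world axes, zero at the start; "moment": the same for the moment, N m; "width": finger opening in m; "gripper_force": force on a finger pad.
Only numpy, scipy, OpenCV 4.12 (cv2) and the standard library are available. Lean on these libraries where they do the work, as an engineer would, in place of code of your own. Each camera call takes 0.05 s, during which the arm holds its last target. There are 200 camera calls.

## Working session

There is one attempt and no reset: what is moved stays moved. The work goes in short steps, Python scripts to look and compute and a tool call to move; the robot and the scene stay as the last step left them, time stands still between calls to the robot, and variables do not carry over. Pictures are saved under pics/ and viewed, at most 10 in all, crops included, and the job is handed in when it is done.

Besides the shell and the picture viewer there is one more tool, called after "Emit:" as name(argument=value, ...) on one line, values as JSON. servo_tool: Moves the arm, as the interface text tells. Its arguments: {"type":"object","properties":{"increments":{"type":"array","items":{"type":"array","items":{"type":"number"}}},"squeeze":{"type":"number"}},"required":["increments"]}

```bash
mkdir -p pics
cat > h.py <<'E'
import numpy as np, cv2
from rig import manip, optics, finder
def ray(cam,uv):
    c=optics.get_calibration(cam);f=192/np.tan(np.radians(c["fov_y"])/2)
    T=np.array(c["world_to_cam"]);R=T[:3,:3];o=-R.T@T[:3,3]
    return o,R.T@np.array([(uv[0]-c["cx"])/f,(uv[1]-c["cy"])/f,1])
def at(cam,uv,z):
    o,d=ray(cam,uv);return o+d*(z-o[2])/d[2]
def px(cam,p):
    c=optics.get_calibration(cam);f=192/np.tan(np.radians(c["fov_y"])/2)
    q=(np.array(c["world_to_cam"])@np.r_[p,1])[:3];return q[:2]/q[2]*f+[c["cx"],c["cy"]]
E
python3 - <<'E'
from h import *
np.set_printoptions(precision=4,suppress=True)
im={c:optics.get_image(c) for c in("scene","top")}
for c in im:
    cv2.imwrite(f"pics/{c}0.png",cv2.resize(im[c][:,:,::-1],(800,600),interpolation=cv2.INTER_CUBIC))
    print(c,ray(c,(256,192)),optics.get_calibration(c)["fov_y"])
Z=dict(ferrule_wide_center=.022,ferrule_mid_center=.022,ferrule_narrow_center=.022,pin_top=.083,ducat_center=.004,loupe_center=.011,slide_gauge_center=.003)
for n,z in Z.items():
    for c in im:
        for d in finder.tip_of(n,c)[:5]: print(n,c,round(d["p"],2),np.array(d["at"]),at(c,d["at"],z))
print(manip.get_state())
E
```

```text
scene (array([ 1.1767, -0.4697,  0.9731]), array([-0.5563,  0.3354, -0.7603])) 43.60901461329491
top (array([ 0.3452, -0.0533,  1.0787]), array([ 0.1882,  0.0122, -0.9821])) 47.61869586180654
ferrule_wide_center scene 0.69 [229.1 254.8] [ 0.6187 -0.201   0.022 ]
ferrule_wide_center top 0.44 [321.8 161.8] [ 0.6215 -0.2059  0.022 ]
ferrule_mid_center scene 0.59 [360.1 168.7] [0.5441 0.2415 0.022 ]
ferrule_mid_center top 0.61 [138.  198.7] [0.5363 0.2517 0.022 ]
ferrule_mid_center top 0.41 [352.4 218.3] [ 0.4779 -0.2744  0.022 ]
ferrule_mid_center top 0.18 [396.8 206.1] [ 0.5061 -0.3847  0.022 ]
ferrule_narrow_center scene 0.7 [177.3 222. ] [ 0.4725 -0.2686  0.022 ]
ferrule_narrow_center top 0.63 [349.9 219.7] [ 0.4746 -0.2681  0.022 ]
pin_top scene 0.83 [199.3 166.9] [ 0.3833 -0.1623  0.083 ]
pin_top scene 0.69 [293.8 193. ] [0.5723 0.0024 0.083 ]
pin_top scene 0.69 [259.9 145.9] [0.3902 0.0118 0.083 ]
pin_top top 0.97 [306.5 256.8] [ 0.3844 -0.153   0.083 ]
pin_top top 0.73 [239.6 176.2] [ 0.5745 -0.003   0.083 ]
pin_top top 0.71 [237.4 258.5] [0.3833 0.0037 0.083 ]
ducat_center scene
[... 208 characters left out ...]
.215  0.011 ]
slide_gauge_center scene 0.72 [134.4 258.5] [ 0.509  -0.3964  0.003 ]
slide_gauge_center top 0.59 [398.1 204.6] [ 0.5127 -0.3942  0.003 ]
slide_gauge_center top 0.23 [322.4 160.1] [ 0.6309 -0.2104  0.003 ]
{'clock': 0.8, 'qpos': array([ 1.151 ,  0.2759,  1.5049, -0.    ,  1.3607, -0.121 ]), 'qd': array([ 0.0031,  0.0006,  0.0012, -0.0003,  0.    , -0.0004]), 'effort': array([ -0.0008, -41.6612, -24.6085,  -0.0002,   0.0003,   0.    ]), 'position': array([0.1693, 0.5496, 0.2393]), 'ee_rot': array([0.    , 0.1488, 0.9889, 0.0001]), 'contact_force': array([-0.4434,  0.6236,  0.0914]), 'moment': array([-0.0134,  0.004 ,  0.0058]), 'gripper_force': 0.0, 'width': 0.08506634323949286}
```

View pics/scene0.png

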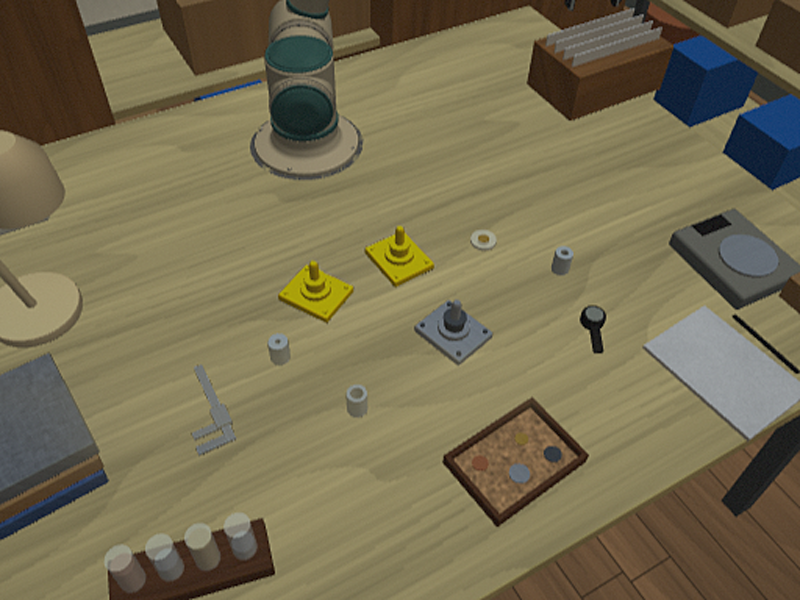

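View pics/top0.png

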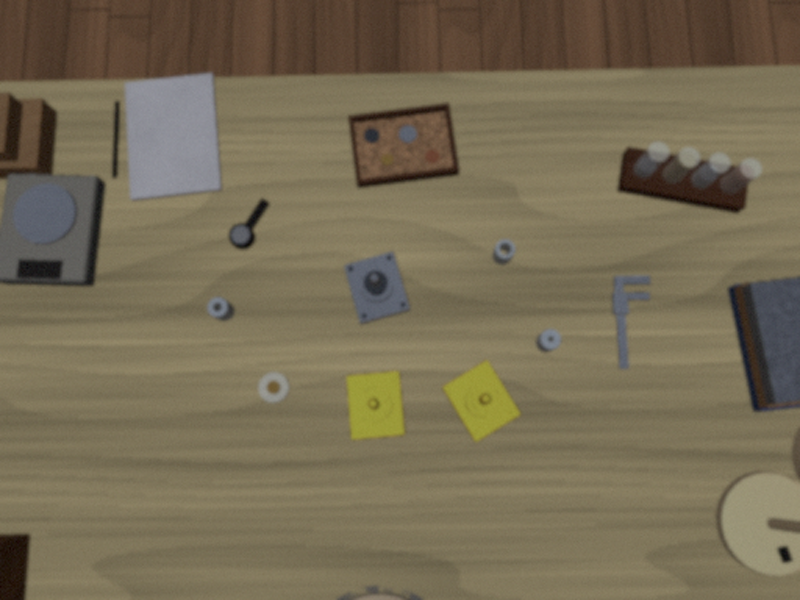

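The scene picture (in 800x600 pixels) shows ferrules at (357,400) with a wide bore, (279,348) with a narrow bore and (562,260) with a mid bore. The gauges are bare steel at (455,325), with yellow look-alikes at (315,285) and (400,250). I choose the ferrule at (357,400) and the steel gauge at (455,325), and will check both in one close crop and refine their positions.

```bash
cat >> h.py <<'E'
from scipy.optimize import minimize
def cylpts(p,r,z0,z1,n=48):
    a=np.linspace(0,2*np.pi,n);return [np.array([p[0]+r*np.cos(t),p[1]+r*np.sin(t),z]) for z in(z0,z1) for t in a]
def fit(cam,region,p0,h=.044,r=.016,z0=0.):
    c0=np.array(np.nonzero(region)).mean(1)[::-1]
    def cen(p):
        m=np.zeros((384*8,512*8),np.uint8)
        P=np.array([px(cam,q) for q in cylpts(p,r,z0,z0+h)])
        cv2.fillConvexPoly(m,cv2.convexHull(np.round((P+.5)*8).astype(np.int32)),1)
        M=cv2.moments(m,True);return np.array([M["m10"],M["m01"]])/M["m00"]/8-.5
    p=np.array(p0,float)
    for _ in range(6):
        e=cen(p)-c0
        J=np.array([(px(cam,[*(p+d),z0+h/2])-px(cam,[*p,z0+h/2]))/.01 for d in np.eye(2)*.01]).T
        p=p-np.linalg.solve(J,e)
    return p
E
python3 - <<'E'
from h import *
np.set_printoptions(precision=4,suppress=True)
out=[]
for c,b in(("scene",((229,255),(290,207))),("top",((322,161),(240,180)))):
    im=optics.get_image(c)
    for n in("ferrule_wide_center","ferrule_mid_center","ferrule_narrow_center"):
        for d in finder.silhouettes(n,c)[:3]:
            p=at(c,d["box"][:2],.022)[:2]
            print(c,n,round(d["p"],2),np.array(d["box"]),d["region"].sum(),fit(c,d["region"],p))
    out.append(np.hstack([cv2.resize(im[v-24:v+24,u-32:u+32,::-1],(400,300),interpolation=cv2.INTER_CUBIC) for u,v in b]))
    for n in ("pin_top","seat"):
        for d in finder.silhouettes(n,c)[:4]: print(c,n,round(d["p"],2),np.array(d["box"]),d["region"].sum())
    for z,p in((.083,"pin"),):
        for d in finder.tip_of("pin_top",c): print(np.array(d["at"]),at(c,d["at"],.083))
cv2.imwrite("pics/crop.png",np.vstack(out))
E
```

```text
scene ferrule_wide_center 0.66 [228.5 255.6   8.8  22.4] 246 [ 0.6213 -0.2047]
scene ferrule_mid_center 0.66 [361.1 166.2  16.6  20. ] 218 [0.5337 0.2475]
scene ferrule_narrow_center 0.74 [178.7 224.5  13.8  20.8] 227 [ 0.4764 -0.2676]
scene pin_top 0.97 [203.8 186.3  49.5  42.8] 1090
scene pin_top 0.56 [256.6 165.1  43.1  37.4] 924
scene pin_top 0.55 [289.4 212.2  50.4  39.1] 1173
scene seat 0.48 [255.8 158.8  13.3  13.7] 102
scene seat 0.48 [201.1 179.9  15.   16.2] 144
[255.1 144.6] [0.3798 0.003  0.083 ]
[290.5 192.6] [ 0.5673 -0.004   0.083 ]
[201.5 165.9] [ 0.3828 -0.1559  0.083 ]
top ferrule_wide_center 0.43 [321.7 161.3  11.   16.2] 135 [ 0.6246 -0.2072]
top ferrule_mid_center 0.55 [139.4 196.8  18.6  16.7] 216 [0.5402 0.2433]
top ferrule_narrow_center 0.73 [351.5 217.6  14.7  16. ] 164 [ 0.4803 -0.2687]
top pin_top 0.94 [242.  184.8  38.   44.6] 1322
top pin_top 0.93 [242.  260.1  40.4  43.2] 1450
top pin_top 0.83 [307.4 256.   44.9  50.7] 1436
top seat 0.69 [310.1 254.2  13.1  16. ] 150
top seat 0.51 [240.3 180.3  18.   15.6] 154
top seat 0.45 [237.7 259.6  12.3  17.7] 158
[310.4 255.1] [ 0.3881 -0.1619  0.083 ]
[239.4 176.8] [ 0.573  -0.0025  0.083 ]
[240.2 257.2] [ 0.3861 -0.0027  0.083 ]
```

View pics/crop.png

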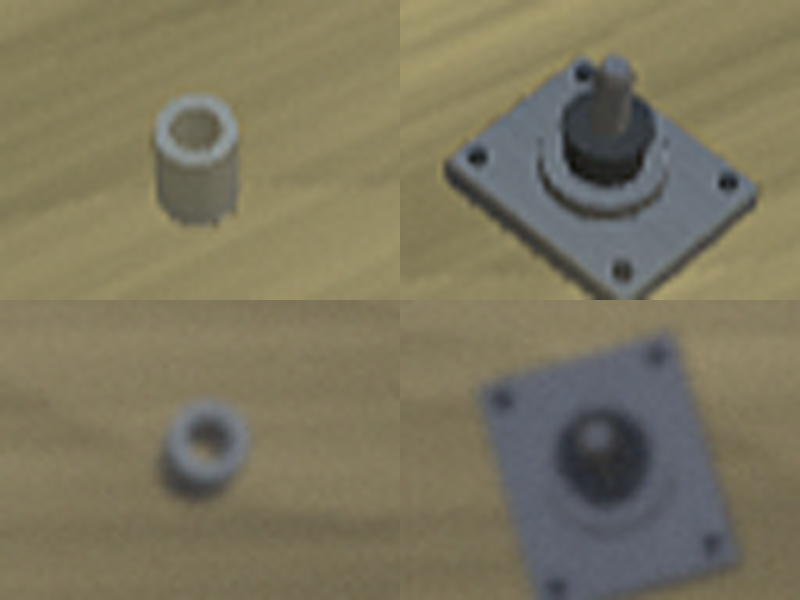

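The crop confirms a wide, thin-walled ferrule, with its rim centre at crop (196,130) in scene and (207,443) in top. It also confirms the bare steel gauge, with its pin tip at crop (617,65) in scene and (597,432) in top. The four plinth holes give a check on the gauge's axis.

Run:
```python
from h import *
from scipy.spatial.transform import Rotation as Ro
np.set_printoptions(precision=4,suppress=True)
f=lambda x,y,u,v:((x+.5)/6.25-.5+u-32,(y+.5)/6.25-.5+v-24)
print("ferr",at("scene",f(196,130,229,255),.044),at("top",f(207,143,322,161),.044))
print("pin",at("scene",f(217,65,290,207),.083),at("top",f(197,132,240,180),.083))
H=[[(583,74),(478,157),(728,182),(622,271)],[(503,400),(657,356),(712,545),(557,588)]]
for c,b,h,dy in(("scene",(290,207),H[0],0),("top",(240,180),H[1],300)):
    P=np.array([at(c,f(x-400,y-dy,*b),.016) for x,y in h]);print(c,"holes",P.mean(0))
s=manip.get_state();q=s["ee_rot"];print(Ro.from_quat(np.r_[q[1:],q[0]]).as_matrix())
```

```text
ferr [ 0.622  -0.2053  0.044 ] [ 0.6216 -0.2052  0.044 ]
pin [ 0.5705 -0.0007  0.083 ] [ 0.5733 -0.0018  0.083 ]
scene holes [ 0.5693 -0.0008  0.016 ]
top holes [ 0.5724 -0.0023  0.016 ]
[[-0.9557  0.2944  0.    ]
 [ 0.2944  0.9557  0.0001]
 [-0.      0.0001 -1.    ]]
```

Emit:
servo_tool(increments=[[-3.3, -2.9, 0, 0, 0, 0, -1], [-3.3, -2.9, 0, 0, 0, 0, -1], [-3.3, -2.9, 0, 0, 0, 0, -1], [-3.3, -2.9, 0, 0, 0, 0, -1], [-3.3, -2.9, 0, 0, 0, 0, -1]])

```text
clock: 2.0
position: [0.2849, 0.361, 0.2395]
ee_rot: [0.0, 0.148, 0.989, 0.0]
contact_force: [1.0, 0.4, 0.4]
width: 0.0853
gripper_force: 0.0
```

Emit:
servo_tool(increments=[[-3.3, -2.9, 0, 0, 0, 0, -1], [-3.3, -2.9, 0, 0, 0, 0, -1], [-3.3, -2.9, 0, 0, 0, 0, -1], [-3.3, -2.9, 0, 0, 0, 0, -1], [-3.3, -2.9, 0, 0, 0, 0, -1]])

```text
clock: 2.5
position: [0.4, 0.1737, 0.2396]
ee_rot: [0.0, 0.149, 0.989, 0.0]
contact_force: [-0.5, -0.1, 0.1]
width: 0.0856
gripper_force: 0.0
```

Emit:
servo_tool(increments=[[-3.3, -2.9, 0, 0, 0, 0, -1], [-3.3, -2.9, 0, 0, 0, 0, -1], [-3.3, -2.9, 0, 0, 0, 0, -1], [-3.3, -2.9, 0, 0, 0, 0, -1], [-3.3, -2.9, 0, 0, 0, 0, -1]])

```text
clock: 3.0
position: [0.5151, -0.0137, 0.2395]
ee_rot: [0.0, 0.149, 0.989, 0.0]
contact_force: [1.0, 1.4, -0.4]
width: 0.0854
gripper_force: 0.0
```

Emit:
servo_tool(increments=[[-3.2, -3, 0, 0, 0, 0, -1], [-3.2, -3, 0, 0, 0, 0, -1], [-3.2, -3, 0, 0, 0, 0, -1], [-3.2, -3, 0, 0, 0, 0, -1], [-3.2, -3, 0, 0, 0, 0, -1]])

```text
clock: 3.5
position: [0.6237, -0.2041, 0.2392]
ee_rot: [0.0, 0.149, 0.989, 0.0]
contact_force: [1.0, 0.9, 0.4]
width: 0.0857
gripper_force: 0.0
```

Emit:
servo_tool(increments=[[0.1, -0.15, 4, 0, 0, 0, -1], [0, 0, 4, 0, 0, 0, -1], [0, 0, 4, 0, 0, 0, -1], [0, 0, 2.5, 0, 0, 0, -1], [0, 0, 0, 0, 0, 0, -1]])

```text
clock: 4.0
position: [0.6187, -0.2023, 0.0898]
ee_rot: [-0.004, 0.149, 0.989, 0.001]
contact_force: [-0.3, -0.2, 0.4]
width: 0.0855
gripper_force: 0.0
```

Run:
```python
from h import *
im=optics.get_image("scene");t=optics.get_image("top")
cr=lambda i,u,v:cv2.resize(i[v-36:v+36,u-32:u+32,::-1],(400,450),interpolation=cv2.INTER_CUBIC)
cv2.imwrite("pics/pre.png",np.hstack([cr(im,229,240),cr(t,322,161)]))
```

```text
(no output)
```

View pics/pre.png

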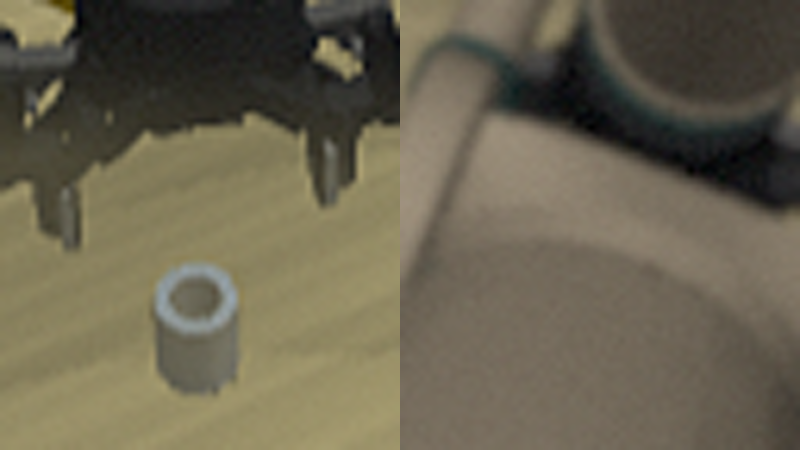

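The scene half shows the open fingers straddling the ferrule, whose rim is at crop (196,300). The arm hides the top view.

Emit:
servo_tool(increments=[[0, 0, 1, 0, 0, 0, -1], [0, 0, 0.5, 0, 0, 0, -1], [0, 0, 0, 0, 0, 0, -1], [0, 0, 0, 0, 0, 0, -1], [0, 0, 0, 0, 0, 0, -1]])

```text
clock: 4.6
position: [0.6219, -0.2036, 0.0798]
ee_rot: [0.0, 0.149, 0.989, -0.0]
contact_force: [-1.1, -0.4, 0.3]
width: 0.0855
gripper_force: 0.0
```

Emit:
servo_tool(increments=[[-0.05, -0.15, 1.8, 0, 0, 0, -1], [0, 0, 1.8, 0, 0, 0, -1], [0, 0, 1.5, 0, 0, 0, -1], [0, 0, 1.0, 0, 0, 0, -1], [0, 0, 0, 0, 0, 0, -1]])

```text
clock: 5.1
position: [0.6208, -0.2047, 0.017]
ee_rot: [-0.001, 0.149, 0.989, 0.0]
contact_force: [-0.3, -0.8, 0.6]
width: 0.0853
gripper_force: 0.0
```

Emit:
servo_tool(increments=[[0, 0, 0, 0, 0, 0, -1], [0, 0, 0, 0, 0, 0, 1], [0, 0, 0, 0, 0, 0, 1], [0, 0, 0, 0, 0, 0, 1], [0, 0, 0, 0, 0, 0, 1]], squeeze=50)

```text
clock: 5.6
position: [0.622, -0.2052, 0.0191]
ee_rot: [0.001, 0.149, 0.989, -0.0]
contact_force: [-0.0, 0.3, 0.9]
width: 0.0313
gripper_force: 49.5
```

Emit:
servo_tool(increments=[[0, 0, 0, 0, 0, 0, 1], [0, 0, 0, 0, 0, 0, 1], [0, 0, 0, 0, 0, 0, 1], [0, 0, 0, 0, 0, 0, 1], [0, 0, 0, 0, 0, 0, 1]])

```text
clock: 6.1
position: [0.6221, -0.2052, 0.0191]
ee_rot: [0.001, 0.149, 0.989, -0.0]
contact_force: [0.2, 0.9, 5.3]
width: 0.0313
gripper_force: 49.6
```

Emit:
servo_tool(increments=[[0, 0, -2, 0, 0, 0, 1], [0, 0, -3, 0, 0, 0, 1], [0, 0, -3, 0, 0, 0, 1], [0, 0, -2, 0, 0, 0, 1], [0, 0, -0.6, 0, 0, 0, 1]])

```text
clock: 6.6
position: [0.6229, -0.2055, 0.1265]
ee_rot: [0.002, 0.149, 0.989, -0.0]
contact_force: [1.3, -0.1, -1.2]
width: 0.0318
gripper_force: 49.6
```

Emit:
servo_tool(increments=[[1.6, 2.6, 0, 0, 0, 0, 1], [1.6, 2.6, 0, 0, 0, 0, 1], [1.6, 2.6, 0, 0, 0, 0, 1], [1.6, 2.6, 0, 0, 0, 0, 1], [1.6, 2.6, 0, 0, 0, 0, 1]])

```text
clock: 7.1
position: [0.5821, -0.056, 0.1227]
ee_rot: [-0.001, 0.149, 0.989, 0.0]
contact_force: [0.4, 0.5, -1.1]
width: 0.0312
gripper_force: 49.6
```

Emit:
servo_tool(increments=[[1.6, 2.6, 0, 0, 0, 0, 1], [1.2, 2.4, 0, 0, 0, 0, 1], [0, 0, 0, 0, 0, 0, 1], [0, 0, 0, 0, 0, 0, 1], [0, 0, 0, 0, 0, 0, 1]])

```text
clock: 7.6
position: [0.5715, -0.0019, 0.1236]
ee_rot: [-0.0, 0.149, 0.989, -0.0]
contact_force: [0.1, 1.8, -1.2]
width: 0.0313
gripper_force: 49.7
```

Run:
```python
from h import *
im=optics.get_image("scene");s=manip.get_state();print(s["position"],s["width"],s["ee_rot"],s["contact_force"])
i=im[150:246,226:354,::-1]
cv2.imwrite("pics/above.png",cv2.resize(i,(800,600),interpolation=cv2.INTER_CUBIC))
```

```text
[ 0.57154777 -0.00213371  0.12377184] 0.031511686064705516 [-2.79812092e-04  1.49241394e-01  9.88800737e-01 -1.77468685e-04] [ 0.34470892  0.02555133 -0.49307608]
```

View pics/above.png

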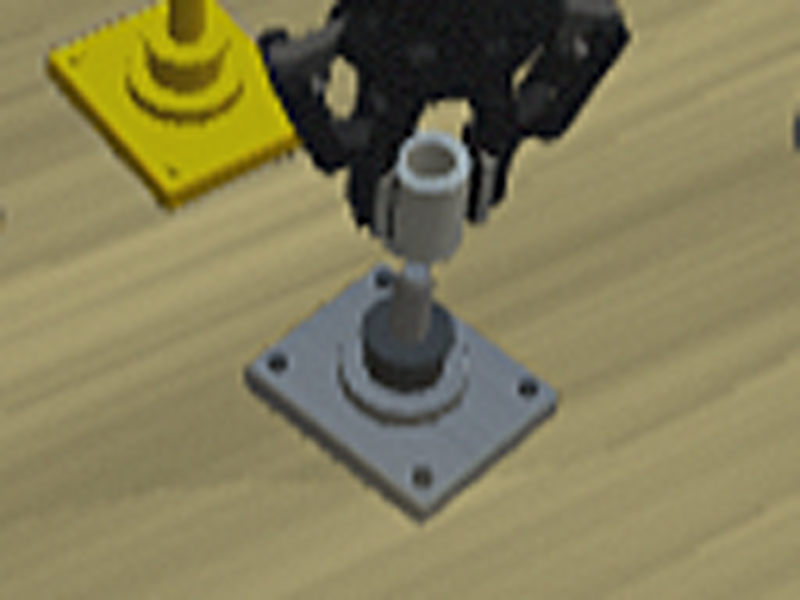

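The ferrule is held upright just above the bare pin: rim centre at crop (434,158), pin tip at about (417,272). Next I measure both in the scene camera to cancel its calibration error.

Run:
```python
from h import *
np.set_printoptions(precision=4,suppress=True)
f=lambda x,y:((x+.5)/6.25-.5+226,(y+.5)/6.25-.5+150)
print("rim",at("scene",f(434,158),.1487))
print("pin",at("scene",f(416.5,273),.083))
p=[.5715,-.0021]
g=lambda q:((px("scene",q)-[226,150])+.5)*6.25-.5
print("pred rim",g([*p,.1487]),"bottom",g([*p,.1047]))
for d in([0,0],[.001,0],[0,.001]): print(g([p[0]+d[0],p[1]+d[1],.083]),g([p[0]+d[0],p[1]+d[1],.048]))
H=[(383,282),(278,364),(528,387),(422,477)]
print(np.mean([at("scene",f(*h),.016) for h in H],0))
```

```text
rim [0.5713 0.0001 0.1487]
pin [ 0.5711 -0.0014  0.083 ]
pred rim [429.312  160.4552] bottom [419.9051 237.7713]
[415.4635 274.2773] [408.5572 331.0404]
[416.8391 275.9951] [409.899  332.7466]
[417.6267 273.3425] [410.6743 330.1105]
[ 0.5694 -0.0009  0.016 ]
```

Emit:
servo_tool(increments=[[-0.05, -0.1, 0.5, 0, 0, 0, 1], [0, 0, 0.6, 0, 0, 0, 1], [0, 0, 0.5, 0, 0, 0, 1], [0, 0, 0.2, 0, 0, 0, 1], [0, 0, 0.1, 0, 0, 0, 1]])

```text
clock: 8.15
position: [0.5714, -0.0024, 0.1048]
ee_rot: [-0.0, 0.149, 0.989, 0.0]
contact_force: [0.4, 0.7, -1.1]
width: 0.0319
gripper_force: 49.7
```

Emit:
servo_tool(increments=[[0, 0, 0.1, 0, 0, 0, 1], [0, 0, 0.1, 0, 0, 0, 1], [0, 0, 0.1, 0, 0, 0, 1], [0, 0, 0.1, 0, 0, 0, 1], [0, 0, 0, 0, 0, 0, 1]])

```text
clock: 8.65
position: [0.5716, -0.0023, 0.1012]
ee_rot: [-0.0, 0.149, 0.989, 0.0]
contact_force: [-0.9, 0.4, -0.8]
width: 0.0309
gripper_force: 49.7
```

Emit:
servo_tool(increments=[[0, 0, 0.1, 0, 0, 0, 1], [0, 0, 0.1, 0, 0, 0, 1], [0, 0, 0.1, 0, 0, 0, 1], [0, 0, 0, 0, 0, 0, 1], [0, 0, 0, 0, 0, 0, 1]])

```text
clock: 9.15
position: [0.5716, -0.0023, 0.0982]
ee_rot: [-0.0, 0.149, 0.989, 0.0]
contact_force: [0.0, -0.7, -1.0]
width: 0.0317
gripper_force: 49.7
```

Emit:
servo_tool(increments=[[0, 0, 0.1, 0, 0, 0, 1], [0, 0, 0.1, 0, 0, 0, 1], [0, 0, 0.1, 0, 0, 0, 1], [0, 0, 0.1, 0, 0, 0, 1], [0, 0, 0, 0, 0, 0, 1]])

```text
clock: 9.65
position: [0.5715, -0.0023, 0.0941]
ee_rot: [-0.0, 0.149, 0.989, 0.0]
contact_force: [0.4, 0.0, -0.7]
width: 0.0315
gripper_force: 49.7
```

Emit:
servo_tool(increments=[[0, 0, 0.15, 0, 0, 0, 1], [0, 0, 0.15, 0, 0, 0, 1], [0, 0, 0.15, 0, 0, 0, 1], [0, 0, 0.15, 0, 0, 0, 1], [0, 0, 0, 0, 0, 0, 1]])

```text
clock: 10.15
position: [0.5714, -0.0023, 0.088]
ee_rot: [-0.0, 0.149, 0.989, 0.0]
contact_force: [-0.2, 0.3, -1.1]
width: 0.0313
gripper_force: 49.7
```

Emit:
servo_tool(increments=[[0, 0, 0.4, 0, 0, 0, 1], [0, 0, 0.5, 0, 0, 0, 1], [0, 0, 0.5, 0, 0, 0, 1], [0, 0, 0.4, 0, 0, 0, 1], [0, 0, 0.1, 0, 0, 0, 1]])

```text
clock: 10.65
position: [0.5712, -0.0023, 0.0685]
ee_rot: [-0.001, 0.149, 0.989, 0.0]
contact_force: [-0.3, 1.0, -1.1]
width: 0.0315
gripper_force: 49.7
```

Emit:
servo_tool(increments=[[0, 0, 0.2, 0, 0, 0, 1], [0, 0, 0.2, 0, 0, 0, 1], [0, 0, 0.2, 0, 0, 0, 1], [0, 0, 0.2, 0, 0, 0, 1], [0, 0, 0, 0, 0, 0, 1]])

```text
clock: 11.15
position: [0.5717, -0.0023, 0.0615]
ee_rot: [0.0, 0.149, 0.989, 0.0]
contact_force: [-1.8, 0.4, 3.8]
width: 0.0319
gripper_force: 50.1
```

Emit:
servo_tool(increments=[[0, 0, 0.2, 0, 0, 0, 1], [0, 0, 0, 0, 0, 0, 1], [0, 0, 0, 0, 0, 0, 1], [0, 0, 0, 0, 0, 0, 1], [0, 0, 0, 0, 0, 0, 1]])

```text
clock: 11.65
position: [0.5718, -0.0024, 0.0596]
ee_rot: [0.0, 0.149, 0.989, 0.0]
contact_force: [-1.6, 0.2, 5.0]
width: 0.0313
gripper_force: 50.2
```

Run:
```python
from h import *
im=optics.get_image("scene");s=manip.get_state();print(s["position"],s["width"],s["contact_force"])
cv2.imwrite("pics/flush.png",cv2.resize(im[168:228,250:330,::-1],(800,600),interpolation=cv2.INTER_CUBIC))
g=lambda q:((px("scene",q)-[250,168])+.5)*10-.5
print(g([.5715,-.0023,.083]))
```

```text
[ 0.57177802 -0.00233713  0.05957767] 0.031423006846497896 [-1.8263725  -0.29068653  4.88051784]
[424.34906947 259.44288702]
```

View pics/flush.png

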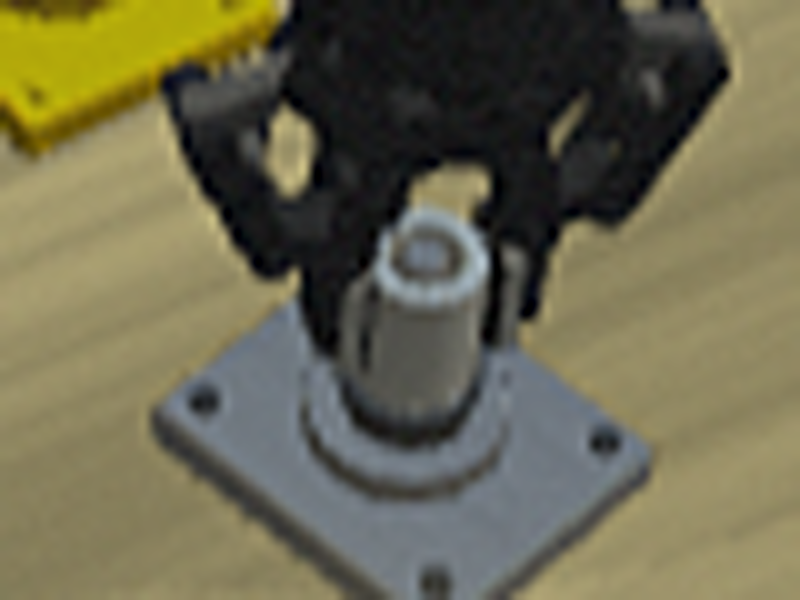

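The ferrule is on the bare steel pin, with the pin tip visible inside the rim at (425,255), and is nearly flush. It needs about 1.5 mm more.

Emit:
servo_tool(increments=[[0, 0, 0.1, 0, 0, 0, 1], [0, 0, 0.05, 0, 0, 0, 1], [0, 0, 0, 0, 0, 0, 1], [0, 0, 0, 0, 0, 0, 1], [0, 0, 0, 0, 0, 0, 1]])

```text
clock: 12.2
position: [0.5718, -0.0023, 0.0582]
ee_rot: [0.0, 0.149, 0.989, 0.0]
contact_force: [-0.7, 0.1, 6.3]
width: 0.0313
gripper_force: 50.2
```

```bash
python3 -c "
from rig import manip
s=manip.get_state();print(s['position'],s['contact_force']);print(manip.sign_off())"
```

```text
[ 0.57177992 -0.00234611  0.05816279] [-0.66045195  0.11974487  6.25899568]
the job is handed in; nothing more can be done
None
```

I handed the job in at about 12 s with the wide-bored ferrule on the bare steel pin, held within about 1 mm of flush by TCP height. The push reads about 6–7 N against the seat, which fits that depth, and the grip is still at 50 N. No verdict came back.

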